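# Glide the organiser round the ring bowl with the massage wand

### The arm

A 7-joint arm with a two-finger parallel gripper is mounted at the origin on the work surface. World frame = base frame: x ahead of the robot, y to its left, z up, the work surface at z = 0. Lengths are in m, angles in rad, forces in N, time in s.
With the tool pointing down it reaches from about 0.4 to 0.9 m from the base axis. Payload 5.6 kg.
Tool frame: the origin (TCP) lies between the finger pads, 19 mm behind the fingertips; this is the grasp point; z points along the fingers, y is the line along which they close (so a half turn about z gives the same grasp; the last joint's range is limited). The gripper opens to 92 mm and grips with 3 to 60 N. Pads are 20 mm wide; open, the fingers measure 128 mm over their backs; the gripper's body (75 mm by 189 mm) begins 69 mm behind the grasp point.
Start: joints at [-0.043, 0.468, -0.012, 1.603, 0.006, 1.071, -0.056], TCP at [0.65, -0, 0.233] pointing down, gripper open.
Joint ranges: [-2.53, 2.53], [-0.31, 2.02], [-1.57, 1.55], [0.28, 2.44], [-1.29, 4.43], [0.15, 1.84], [-2.92, 2.92]. Speed limits (rad/s): [2.57, 2.57, 3.14, 3.14, 3.14, 3.14, 3.14].

### API

Orientations are given as a 3x3 rotation matrix whose columns are the frame's x, y, z axes.
In Python, from station import bot gives the robot as it stands. The module is installed in compiled form; this text tells all that it offers.
- The arm moves only by the shell command python3 -m inch 'ROWS'. ROWS is JSON, a list of rows, each an object with "twist": the turn, a rotation vector about the world's x, y, z in degrees, a list of three; "xyz": the shift along the world's x, y, z in m, a list of three; "hand": the opening, from 0 (shut) to 1 (fully open). In form: [{"twist": [wx, wy, wz], "xyz": [x, y, z], "hand": hand}, ...]. A call has 1 to 12 rows; each row is the pose to reach, as a shift and turn from the pose commanded when the call began; what a row does not reach only later rows make up. A row lasts 1/12 s, in which the tool goes at most 41.7 mm and 7.16 degrees, less where a joint would pass 70% of its speed; a pose out of reach is approached as far as the arm can. A call with a gripper value outside its range is refused whole. The fingers move at their own pace and stop on an object; the grip force is fixed at half the most. Time passes only in rows, so rows that repeat a pose let the fingers close. It gives the time, the measured TCP pose, the force, the opening and the grip force at its end, in the units of the state.
- bot.get_obs(): the state, without advancing time (a new reading comes with each control period).
- bot.grab_frame(name): name is "scene" or "side" or "wrist"; returns a dict with "image" (400x640x3 uint8, blue, green, red), "range_z" (400x640 float32, m along the optical axis (not along the pixel's ray), 0 where there is no reading), "fx", "fy", "cx", "cy" (pixels), "k1" (the pictures are not rectified: a ray, as slopes to the right and down, at radius r is drawn at 1 + k1 r^2 times it, then the intrinsics apply), "R" (3x3) and "t" (3): a world point X has camera coordinates R X + t; the wrist camera has in their place "T_tool_cam" (4x4, takes a point from camera to tool coordinates, whose origin is the TCP and whose axes are the flange's). Camera axes: x right, y down, z forward; pixel columns grow to the right and rows downward; lengths in m; the calibration is good to about 2 mm. A picture is of the moment at which its call begins: read the wrist's pose just before it.
- bot.hand_in(): hands the job in; it is judged then, once.
The state is a dict: "clock": time; "joints": joint angles; "joint_vel": joint speeds; "joint_torque": joint torques, N m; "ee_pos": TCP position; "eef_rot": TCP orientation; "contact_force": force on the tool from outside, world axes, zero at the start; "ft_torque": the same for the moment, N m; "grip_width": finger opening in m; "grasp_force": force on a finger pad.
Only numpy, scipy, OpenCV 4.12 (cv2) and the standard library are available. Lean on these libraries where they do the work, as an engineer would, in place of code of your own. Each camera call takes 0.05 s, during which the arm holds its last target. There are 200 camera calls.

### The job

Pick up the standing massage wand and, with its ball foot on the organiser's sprung bumper ring, push the organiser in one slow unbroken glide past the far side of the ring bowl until it stands fully on the round cork mat. It coasts and slips off to the side easily, so steer by working the ball round the ring, keep a light steady squeeze on it (never over 4 N) and do not come off it on the way; the bottle on top must stay standing and everything else must stay put. Finish holding: the organiser at rest, the wand still in the gripper, clear of the organiser and raised well above the shelf.

Things in the scene. Friction and masses are not known exactly. Their poses are not given: they have to be found in the camera images.
- organiser: clear three-tier organiser, 1.6 kg (hidden, 1.4 to 2.0), on ball glides: drag 3.6 N per m/s, so it coasts (25 mm from 0.06 m/s). Origin: its axis, on the shelf. Round its base a teal bumper ring, 130 mm diameter, 8 to 42 mm high, 0.1 kg, turns freely and gives sideways up to 14 mm on 60 N/m springs (squeeze = 85 mm less wand-to-origin distance). Tiers: 88 mm wide to 68 mm, cup 60 mm wide to 88 mm
- polish: small red nail polish bottle, 28 mm diameter, 55 mm tall, 45 g, standing loose in the organiser's top cup, its underside 72 mm above the shelf. Origin: centre of its underside, z up
- wand: facial massage wand, loose, 80 g, standing. Origin: centre of its underside, z up the shaft. Foot disc 30 mm diameter, 8 mm thick; pink ball, radius 20 mm, centred 25 mm up; white shaft 20 mm diameter, 42 to 127 mm up: grip it from above, TCP 95 mm above the origin. Ball just touching the ring: wand axis 85 mm from the organiser's axis. Push with the underside 3 to 12 mm above the shelf
- mat: round cork mat 160 mm diameter, fixed, 1 mm thin and flush (the organiser glides over it, nothing stops it), teal dot at its centre. Origin: its centre. The organiser starts on one side (left or right) of the ring bowl and the mat lies on the other
- ringbowl: small white ceramic ring bowl, loose, 72 mm rim diameter, 32 mm tall, standing between the organiser and the mat near the robot's side. Origin: centre of its underside. The far side of it means the side away from the robot (+x)
- lenscase: lavender lens case with two screw-top wells, loose bystander, 34 x 72 x 24 mm, on the left. Origin: centre of its underside
- clipper: steel nail clipper, loose bystander, 62 x 13 x 12 mm, lying on the right. Origin: centre of its underside
- mirror: teal hand mirror, loose bystander, lying flat at the back, 130 mm disc with a 22 mm wide handle reaching 178 mm from the disc's centre along its own y, 12 mm thick. Origin: centre of the disc's underside
- cream: white cream jar with brass cap, loose bystander, 60 mm diameter, 45 mm tall, back left. Origin: centre of its underside
Mind the look-alikes: they are no part of the job. What is shaped like the wand but green is not meant. Leave any turquoise look-alike of the polish alone.

How it is judged:
On the way, in this order (a step that is already met when the one before it is completed fails the run):
1. the wand is gripped by the fingers (contact force between the fingers and wand above 3 N), for 0.3 s.
2. the wand's ball stays on the sprung ring (axes less than 85.5 mm apart, under 4 N) of the moving organiser for 3 s on end (horizontal distance between wand and organiser below 0.0855 m and contact force between wand and organiser below 4 N and linear speed of organiser above 0.01 m/s), for 3 s.
3. the organiser stands on the mat, its centre within 15 mm of the mat's, at rest (horizontal distance between organiser and mat below 0.015 m and linear speed of organiser below 0.01 m/s), for 0.5 s.
At the end, for the whole second after the job is handed in: the organiser stands at rest with its centre within 15 mm of the mat's centre (wholly on the mat), the bottle still standing in its top cup, and the wand is held in the fingers, its underside more than 20 mm above the shelf, not touching the organiser (all of step 3 and angle between organiser's own z axis and vertical below 0.05 rad and angle between polish's own z axis and vertical below 0.3 rad and horizontal distance between polish and organiser below 0.025 m and contact force between the fingers and wand above 3 N and height (world z) of wand above 0.02 m and contact force between wand and organiser below 0.02 N); the arm keeps its last pose, push and grip.
It fails at once if the wand presses on the organiser with more than 4 N (contact force between wand and organiser above 4 N).
It fails at once if the fingers or the arm push the organiser (contact force between any of the fingers, the arm and organiser above 0.3 N).
It fails at once if the wand comes more than 20 mm off the ring on the way (organiser more than 50 mm from its start and from the mat's centre) (distance of organiser from where it was at the start of the episode above 0.05 m and horizontal distance between organiser and mat above 0.05 m and horizontal distance between wand and organiser above 0.105 m).
It fails at once if the organiser goes faster than 0.25 m/s or tips, or the bottle falls over or leaves its cup ((linear speed of organiser above 0.25 m/s or angle between organiser's own z axis and vertical above 0.12 rad) or (angle between polish's own z axis and vertical above 0.5 rad or horizontal distance between polish and organiser above 0.03 m)).
It fails at once if the ring bowl is shifted more than 10 mm or another bystander more than 15 mm (distance of ringbowl from where it was at the start of the episode above 0.01 m or distance of any of lenscase, clipper, mirror, cream from where it was at the start of the episode above 0.015 m).
It also fails if it takes over 64 s, if anything falls off the work surface, if the arm or the gripper's body presses on something with over 40 N, if the wrist force passes 120 N, or if a joint passes its speed limit or range.

## Working session

There is one attempt and no reset: what is moved stays moved. The work goes in short steps, Python scripts to look and compute and a shell command to move; the robot and the scene stay as the last step left them, time stands still between calls to the robot, and variables do not carry over. Pictures are saved under pics/ and viewed, at most 10 in all, crops included, and the job is handed in when it is done.

```bash
mkdir -p pics
cat > h.py <<'E'
import numpy as np,cv2
from station import bot
def pts(f):
    h,w=f["range_z"].shape
    u,v=np.meshgrid(np.arange(w),np.arange(h))
    K=np.array([[f["fx"],0,f["cx"]],[0,f["fy"],f["cy"]],[0,0,1.]])
    p=np.stack([u,v],-1).reshape(-1,1,2).astype(np.float64)
    s=cv2.undistortPoints(p,K,np.array([f["k1"],0,0,0.])).reshape(h,w,2)
    z=f["range_z"][...,None]
    return (np.concatenate([s*z,z],-1)-f["t"])@f["R"]
E
python3 - <<'E'
from h import *
for n in("scene","side"):
    f=bot.grab_frame(n); cv2.imwrite(f"pics/{n}0.png",f["image"]); np.save(n+"0.npy",pts(f)); np.save(n+"i.npy",f["image"])
    print(n,-f["R"].T@f["t"])
o=bot.get_obs();print(o["clock"],o["ee_pos"],o["eef_rot"],o["grip_width"])
E
```

```text
scene [ 1.19599958 -0.67740783  1.05661013]
side [0.3720688  0.92156302 0.96696495]
0.1 [ 6.49503305e-01 -6.97022933e-05  2.32458463e-01] [[ 6.15561321e-05  9.99998784e-01 -1.55852436e-03]
 [ 9.99999993e-01 -6.17066070e-05 -9.65016963e-05]
 [-9.65977502e-05 -1.55851841e-03 -9.99998781e-01]] 0.09171993135114888
```

View pics/scene0.png

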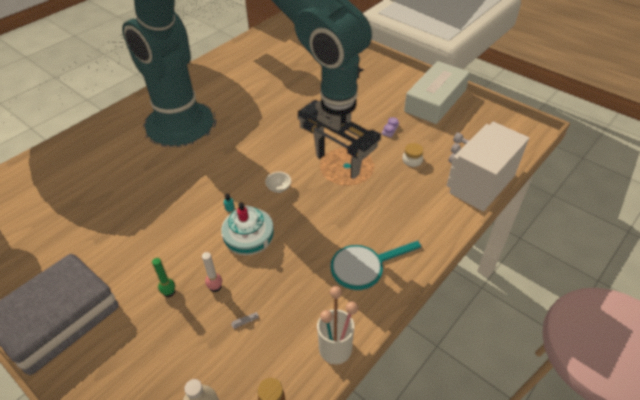

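View pics/side0.png

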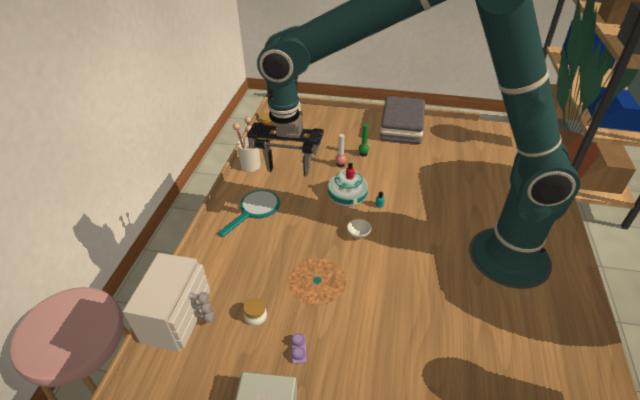

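Scene view: the organiser with the red polish is at (247,228). There are two wand shapes, pink/white at (212,272) and green at (165,280). The pink-ball one with the white shaft fits. The turquoise bottle at (229,203) is a look-alike standing beside the organiser. The bowl is at (279,182), and the mat is at (348,168), with its dot at (317,281) in the side view.

Run:
```python
from h import *
from scipy.optimize import least_squares
S=np.load("scene0.npy");I=np.load("scenei.npy");S2=np.load("side0.npy");I2=np.load("sidei.npy")
a=cv2.resize(I[180:310,140:300],None,fx=3.6,fy=3.6,interpolation=2)[:,:400*2]
b=cv2.resize(I2[110:250,310:410],None,fx=3.3,fy=3.3,interpolation=2)
c=np.zeros((470,800,3),np.uint8);a=a[:470,:470+0];c[:a.shape[0],:a.shape[1]]=a;b=b[:,:330];c[:b.shape[0],470:470+b.shape[1]]=b
cv2.imwrite("pics/crop.png",c)
def circ(P,r=None):
    f=lambda q:np.hypot(P[:,0]-q[0],P[:,1]-q[1])-(r or q[2])
    q=least_squares(f,[*P[:,:2].mean(0),.04],loss="soft_l1",f_scale=.003);return q.x.round(4),np.abs(q.fun).mean().round(4),len(P)
for n,P,img,c in(("scene",S,I,dict(org=(247,230),wand=(211,268),bowl=(279,182),green=(165,280),cream=(413,157),lens=(391,128),clip=(246,321),mirror=(357,266),tq=(229,205))),("side",S2,I2,dict(org=(348,188),wand=(341,150),bowl=(360,230),mat=(317,281),green=(364,140),cream=(255,312),lens=(299,348),mirror=(260,205),tq=(380,201)))):
    for k,(u,v) in c.items():
        w=45 if k in("mirror",) else 32
        A=P[max(0,v-w):v+w,max(0,u-w):u+w].reshape(-1,3)
        m=np.median(P[v-1:v+2,u-1:u+2].reshape(-1,3),0)
        B=A[(np.hypot(*(A[:,:2]-m[:2]).T)<.085)&(A[:,2]>.006)&(A[:,2]<.16)]
        print(n,k,m.round(3),B[:,:2].min(0).round(3) if len(B) else'',B.max(0).round(3) if len(B) else '')
    A=P.reshape(-1,3);hsv=cv2.cvtColor(img,cv2.COLOR_BGR2HSV).reshape(-1,3).astype(int)
    m=(A[:,2]<.006)&(A[:,2]>-.01)&(abs(A[:,0]-.62)<.2)&(abs(A[:,1]-.1)<.25)
    # mat: orange saturation
    mm=m&(hsv[:,0]<14)&(hsv[:,1]>140)
    B=A[mm];print("mat?",len(B),np.median(B,0),np.percentile(B,3,axis=0),np.percentile(B,97,axis=0))
```

```text
scene org [ 0.529 -0.199  0.067] [ 0.445 -0.274] [ 0.57  -0.117  0.129]
scene wand [ 0.561 -0.337  0.088] [ 0.505 -0.387] [ 0.594 -0.274  0.132]
scene bowl [0.432 0.009 0.011] [ 0.356 -0.042] [0.498 0.059 0.039]
scene green [ 0.487 -0.417  0.06 ] [ 0.433 -0.488] [ 0.545 -0.366  0.132]
scene cream [0.676 0.312 0.035] [0.635 0.242] [0.695 0.362 0.051]
scene lens [0.543 0.392 0.022] [0.468 0.354] [0.584 0.46  0.03 ]
scene clip [ 0.676 -0.353  0.005] [ 0.593 -0.435] [ 0.741 -0.286  0.017]
scene mirror [ 0.778 -0.078  0.015] [ 0.708 -0.158] [0.839 0.002 0.02 ]
scene tq [ 0.405 -0.152  0.03 ] [ 0.325 -0.234] [ 0.489 -0.081  0.092]
mat? 17 [5.03402788e-01 1.71095983e-01 3.36022059e-04] [ 0.47151152  0.11972439 -0.00380195] [0.59388941 0.22374366 0.00373774]
side org [ 0.496 -0.135  0.065] [ 0.437 -0.21 ] [ 0.567 -0.109  0.127]
side wand [ 0.55  -0.326  0.07 ] [ 0.531 -0.343] [ 0.571 -0.31   0.128]
side bowl [ 0.439 -0.015  0.005] [ 0.406 -0.038] [0.476 0.033 0.034]
side mat [ 0.53   0.195 -0.001]  
side green [ 0.479 -0.406  0.066] [ 0.459 -0.422] [ 0.496 -0.389  0.128]
side cream [0.652 0.353 0.044] [0.633 0.309] [0.692 0.366 0.05 ]
side lens [0.528 0.415 0.023] [0.507 0.374] [0.554 0.445 0.028]
side mirror [ 0.768 -0.058  0.01 ] [ 0.71  -0.137] [0.837 0.015 0.017]
side tq [ 0.392 -0.131  0.029] [ 0.379 -0.196] [ 0.476 -0.114  0.071]
mat? 34 [ 0.51713056  0.19836107 -0.00078851] [ 0.47403085  0.12889103 -0.00477792] [0.58716736 0.26002139 0.00142001]
```

View pics/crop.png

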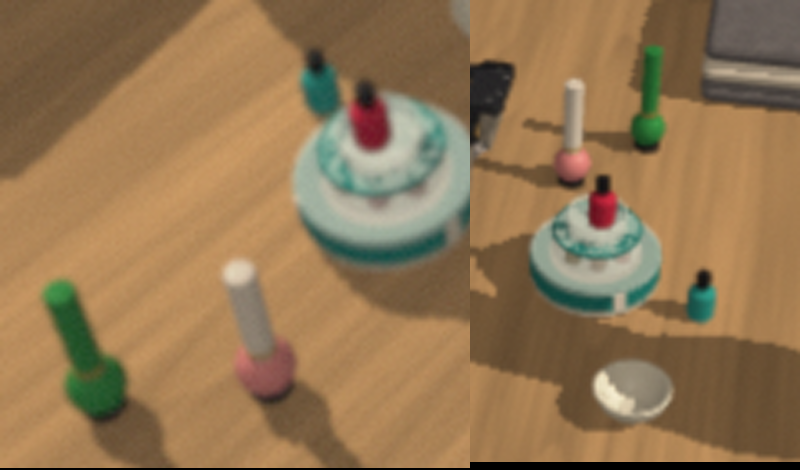

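The crop confirms the targets: pink ball with white shaft is the wand, the green one is the decoy, and the red polish sits in the cup with the turquoise decoy on the shelf. Next I'll fit the centres precisely.

```bash
cat >> h.py <<'E'
from scipy.optimize import least_squares
def circ(P,r,c0):
    f=lambda q:np.hypot(P[:,0]-q[0],P[:,1]-q[1])-r
    q=least_squares(f,c0,loss="soft_l1",f_scale=.002);return q.x,np.abs(q.fun).mean(),len(P)
def band(P,c,R,z0,z1):
    A=P.reshape(-1,3);return A[(np.hypot(A[:,0]-c[0],A[:,1]-c[1])<R)&(A[:,2]>z0)&(A[:,2]<z1)]
def wall(P,c,r,z0,z1,cam,tol=.012,it=4):
    # fit the camera-facing wall of a vertical cylinder
    n=0
    for _ in range(it):
        A=band(P,c,r+tol,z0,z1);d=A[:,:2]-c
        A=A[(np.hypot(*d.T)>r-tol)&(d@(np.array(cam[:2])-c)>0)]
        if len(A)<8:return np.array(c),9,len(A)
        c,e,n=circ(A,r,c)
    return c,e,n
CAM=dict(scene=(1.196,-.677),side=(.372,.9216))
E
python3 - <<'E'
from h import *
for n in("scene","side"):
    P=np.load(n+"0.npy");I=np.load(n+"i.npy")
    for k,c,r,z0,z1 in(("wand",(.55,-.327),.01,.05,.122),("orgring",(.505,-.172),.065,.012,.038),("tier",(.505,-.172),.044,.048,.064),("bowlrim",(.44,-.003),.036,.024,.036),("pol",(.505,-.16),.014,.09,.108),("cream",(.663,.338),.03,.01,.04)):
        c,e,m=wall(P,np.array(c),r,z0,z1,CAM[n]);print(n,k,c.round(4),round(e,4),m)
    hsv=cv2.cvtColor(I,cv2.COLOR_BGR2HSV)
    m=(hsv[...,0]>75)&(hsv[...,0]<105)&(hsv[...,1]>70)&(abs(P[...,2])<.008)&(np.hypot(P[...,0]-.525,P[...,1]-.195)<.05)
    print("dot",P[m].mean(0) if m.any() else None,m.sum())
    # mat outline via redness
    d=np.hypot(P[...,0]-.525,P[...,1]-.195)
    ro=I[...,2].astype(float)/(I[...,1]+1.);m=(d<.11)&(abs(P[...,2])<.008)
    t=np.median(ro[(d<.12)&(d>.1)&(abs(P[...,2])<.008)]);mm=m&(ro>t*1.12);q=P[mm]
    if mm.any():print("matcol",mm.sum(),np.percentile(q,2,axis=0),np.percentile(q,98,axis=0),cv2.minEnclosingCircle(q[:,:2].astype(np.float32)))
E
```

```text
scene wand [ 0.551  -0.3357] 0.0008 171
scene orgring [ 0.502  -0.1793] 0.0011 326
scene tier [ 0.5016 -0.1793] 0.001 146
scene bowlrim [ 0.4394 -0.0036] 0.002 63
scene pol [ 0.5228 -0.188 ] 9 5
scene cream [0.6611 0.3367] 0.0024 177
dot [5.29416667e-01 1.92385952e-01 1.63194524e-04] 17
side wand [ 0.5513 -0.3344] 0.002 91
side orgring [ 0.5019 -0.1772] 0.0017 245
side tier [ 0.5022 -0.1776] 0.0019 111
side bowlrim [ 0.4415 -0.0043] 0.0017 53
side pol [ 0.505 -0.16 ] 9 1
side cream [0.665  0.3322] 0.0017 193
dot [ 0.53054518  0.19137681 -0.00159768] 31
```

```bash
python3 -m inch '[{"twist":[0,0,0],"xyz":[-0.0095,-0.0335,0],"hand":1},{"twist":[0,0,0],"xyz":[-0.0195,-0.067,0],"hand":1},{"twist":[0,0,0],"xyz":[-0.0295,-0.1,0],"hand":1},{"twist":[0,0,0],"xyz":[-0.0395,-0.134,0],"hand":1},{"twist":[0,0,0],"xyz":[-0.049,-0.168,0],"hand":1},{"twist":[0,0,0],"xyz":[-0.059,-0.201,0],"hand":1},{"twist":[0,0,0],"xyz":[-0.069,-0.235,0],"hand":1},{"twist":[0,0,0],"xyz":[-0.079,-0.268,0],"hand":1},{"twist":[0,0,0],"xyz":[-0.0885,-0.302,0],"hand":1},{"twist":[0,0,0],"xyz":[-0.0985,-0.335,0],"hand":1},{"twist":[0,0,0],"xyz":[-0.0985,-0.335,0],"hand":1},{"twist":[0,0,0],"xyz":[-0.0985,-0.335,0],"hand":1}]'
```

```text
clock: 1.1
ee_pos: [0.5498, -0.3377, 0.2327]
eef_rot: [[0.005, 1.0, -0.001], [1.0, -0.005, -0.0], [-0.0, -0.001, -1.0]]
contact_force: [0.4, 1.1, -0.9]
grip_width: 0.0922
grasp_force: 0.0
```

```bash
python3 -m inch '[{"twist":[0,0,0],"xyz":[0,0,-0.02],"hand":1},{"twist":[0,0,0],"xyz":[0,0,-0.045],"hand":1},{"twist":[0,0,0],"xyz":[0,0,-0.07],"hand":1},{"twist":[0,0,0],"xyz":[0,0,-0.09],"hand":1},{"twist":[0,0,0],"xyz":[0,0,-0.09],"hand":1},{"twist":[0,0,0],"xyz":[0,0,-0.09],"hand":1}]'
python3 - <<'E'
from h import *
o=bot.get_obs();print(o["ee_pos"])
f=bot.grab_frame("side");P=pts(f);cv2.imwrite("pics/side1.png",cv2.resize(f["image"][60:260,240:440],None,fx=3,fy=3))
print(wall(P,np.array([.551,-.335]),.01,.05,.122,CAM["side"]),wall(P,np.array([.502,-.178]),.065,.012,.038,CAM["side"]))
E
```

```text
clock: 1.6
ee_pos: [0.5517, -0.3331, 0.1423]
eef_rot: [[-0.002, 1.0, -0.002], [1.0, 0.002, 0.002], [0.002, -0.002, -1.0]]
contact_force: [0.7, 0.1, 0.7]
grip_width: 0.0922
grasp_force: 0.0
[ 0.55165664 -0.33305092  0.1423408 ]
(array([ 0.55171129, -0.33498399]), np.float64(0.001461832263985173), 88) (array([ 0.50212965, -0.17708626]), np.float64(0.0018026352653609662), 262)
```

View pics/side1.png

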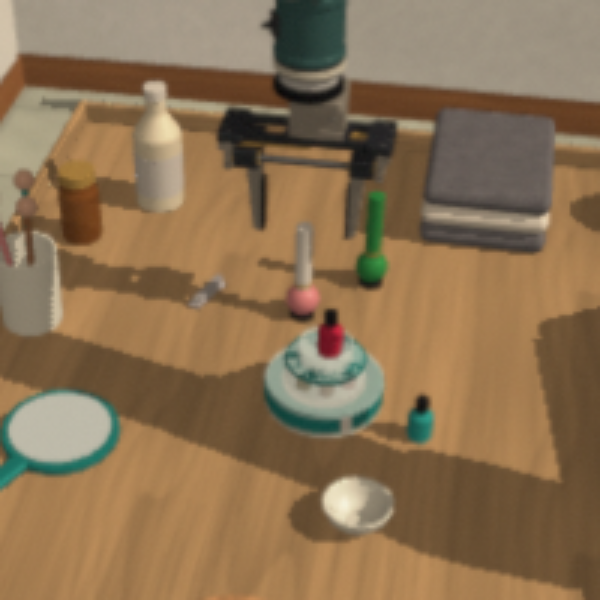

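The wand at crop (303,270) stands between the open fingers, and the green decoy at (372,240) is clear of them. I'll go down and grip.

```bash
python3 -m inch '[{"twist":[0,0,0],"xyz":[0,0,-0.015],"hand":1},{"twist":[0,0,0],"xyz":[0,0,-0.03],"hand":1},{"twist":[0,0,0],"xyz":[0,0,-0.04],"hand":1},{"twist":[0,0,0],"xyz":[0,0,-0.047],"hand":1},{"twist":[0,0,0],"xyz":[0,0,-0.047],"hand":1},{"twist":[0,0,0],"xyz":[0,0,-0.047],"hand":1},{"twist":[0,0,0],"xyz":[0,0,-0.047],"hand":0.6},{"twist":[0,0,0],"xyz":[0,0,-0.047],"hand":0.35},{"twist":[0,0,0],"xyz":[0,0,-0.047],"hand":0.1},{"twist":[0,0,0],"xyz":[0,0,-0.047],"hand":0.1},{"twist":[0,0,0],"xyz":[0,0,-0.047],"hand":0.1},{"twist":[0,0,0],"xyz":[0,0,-0.047],"hand":0.1}]'
python3 -m inch '[{"twist":[0,0,0],"xyz":[0,0,0],"hand":0.1},{"twist":[0,0,0],"xyz":[0,0,0],"hand":0.1},{"twist":[0,0,0],"xyz":[0,0,0],"hand":0.1},{"twist":[0,0,0],"xyz":[0,0,0],"hand":0.1},{"twist":[0,0,0],"xyz":[0,0,0],"hand":0.1},{"twist":[0,0,0],"xyz":[0,0,0],"hand":0.1}]'
```

```text
clock: 2.65
ee_pos: [0.5515, -0.3351, 0.0964]
eef_rot: [[0.0, 1.0, 0.0], [1.0, -0.0, -0.0], [-0.0, 0.0, -1.0]]
contact_force: [0.4, 0.3, -0.6]
grip_width: 0.0539
grasp_force: 0.0
clock: 3.15
ee_pos: [0.5515, -0.335, 0.0962]
eef_rot: [[0.0, 1.0, -0.0], [1.0, -0.0, 0.0], [0.0, -0.0, -1.0]]
contact_force: [0.1, 0.2, -0.8]
grip_width: 0.0195
grasp_force: 30.0
```

```bash
cat > plan.py <<'E'
import sys,json,numpy as np
from scipy.interpolate import CubicSpline
PX=CubicSpline([-.178,0,.192],[.502,.563,.530],bc_type="natural") if 0 else np.poly1d(np.polyfit([-.178,0,.192],[.502,.563,.530],2))
END=np.array([.530,.192]);L=.085;DT=1/120
unit=lambda a:a/np.hypot(*a)
def step(o,v,w,dt,m=1.6,c=3.6):
    r=o-w;d=np.hypot(*r);F=60*max(0,L-d)*r/d
    v=v+dt*(F-c*v)/m;return o+dt*v,v,F
def plan(s,n=12,vmax=.04,acc=.02,end=END,tau=.12):
    """s: o,v organiser; wc commanded wand, w actual, sp speed -> list of commanded wand positions"""
    o,v,wc,w,sp=[np.array(s[k],float) for k in("o","v","wc","w","sp")];rows=[]
    for i in range(n*10):
        u=unit(o-w);nn=np.array([u[1],-u[0]])           # nn: to the right (+x)
        yq=o[1]+.012;tan=unit(np.array([PX.deriv()(yq),1.])); pn=np.array([tan[1],-tan[0]])
        e=(o-np.array([PX(o[1]),o[1]]))@pn
        if end[1]-o[1]<.07: tan=unit(end-o) if np.hypot(*(end-o))>.02 else u; e=0
        thd=np.arctan2(tan[0],tan[1])-np.clip(e/.07,-.5,.5); th=np.arctan2(u[0],u[1])
        thr=np.clip((thd-th)/.7,-.35,.35)
        rem=max(0,(end-o)@u)
        sp=min(sp+acc*DT,vmax,.6*rem+(.003 if rem>.001 else 0))
        wd=sp*u+((v@nn)-L*thr)*nn
        wc=wc+DT*wd; w=w+DT/tau*(wc-w)
        o,v,F=step(o,v,w,DT,s.get("m",1.6))
        if i%10==9: rows.append(wc.copy())
    return rows,dict(o=o,v=v,wc=wc,w=w,sp=float(sp))
if __name__=="__main__":
    rng=np.random.default_rng(0)
    for m in(1.4,2.0):
        o=np.array([.502,-.178]);v=np.zeros(2);w=np.array([.461,-.258]);wc=w.copy()
        s=dict(o=o,v=v,wc=wc,w=w,sp=.0);off=rng.normal(0,.0015,2);bm=9;T=0;on=0;best=0
        for k in range(20):
            rows,s2=plan(s);p=wc
            for r in rows:
                for i in range(10):
                    wc=p+(r-p)*(i+1)/10;w=w+DT/.09*(wc-w);o,v,F=step(o,v,w,DT,m)
                    on=on+DT if np.hypot(*(o-w))<.0855 and np.hypot(*v)>.01 else 0;best=max(best,on)
                    bm=min(bm,np.hypot(*(o-[.4405,-.004])))
                p=r
            if k%2: print(k,o.round(4),v.round(4),w.round(3),round(1e3*(L-np.hypot(*(o-w))),1))
            meas=o+off+rng.normal(0,.0005,2)
            vv=s2["v"]+.3*(meas-s2["o"]);s=dict(s2,o=s2["o"]+.7*(meas-s2["o"]),v=vv,w=w)
        print(m,"bowl",bm,"on",best)
E
python3 plan.py
```

```text
1 [ 0.516  -0.1522] [0.017  0.0322] [ 0.478 -0.225] 2.8
3 [ 0.5493 -0.0793] [0.0131 0.0374] [ 0.525 -0.159] 2.1
5 [ 0.5669 -0.0017] [0.0044 0.0395] [ 0.561 -0.084] 2.1
7 [0.5675 0.0781] [-0.004   0.0397] [ 0.579 -0.004] 2.1
9 [0.5499 0.1546] [-0.0119  0.0313] [0.585 0.078] 1.0
11 [0.5347 0.1856] [-0.005   0.0082] [0.58  0.114] 0.4
13 [0.5301 0.193 ] [-0.0003  0.0005] [0.576 0.12 ] -1.0
15 [0.53   0.1932] [-0.  0.] [0.576 0.12 ] -1.3
17 [0.53   0.1932] [-0.  0.] [0.576 0.12 ] -1.3
19 [0.53   0.1932] [-0.  0.] [0.576 0.12 ] -1.3
1.4 bowl 0.12478313100614397 on 10.92500000000002
1 [ 0.516  -0.1519] [0.0151 0.029 ] [ 0.479 -0.226] 2.4
3 [ 0.548  -0.0787] [0.0126 0.0373] [ 0.526 -0.159] 1.8
5 [ 0.5647 -0.0016] [0.0042 0.0396] [ 0.561 -0.085] 2.0
7 [0.5645 0.0774] [-0.0046  0.0393] [ 0.58  -0.004] 2.1
9 [0.5466 0.1536] [-0.0115  0.0321] [0.581 0.077] 0.8
11 [0.5328 0.1844] [-0.0044  0.0075] [0.578 0.113] 0.5
13 [0.528  0.1923] [-0.0006  0.001 ] [0.574 0.119] -1.5
15 [0.5276 0.1928] [-0.  0.] [0.574 0.119] -2.1
17 [0.5276 0.1928] [-0.  0.] [0.574 0.119] -2.1
19 [0.5276 0.1928] [-0.  0.] [0.574 0.119] -2.1
2.0 bowl 0.12281550297731247 on 10.558333333333374
```

```bash
cat > go.py <<'E'
import sys,json
from h import *
from plan import *
S=json.load(open("s.json"));g={k:np.array(S[k],float) for k in S}
o0=g["o"];ob=bot.get_obs();C=[]
for n,b in(("side",(0,-.0008)),("scene",(0,.0013))):
    if n in sys.argv:continue
    P=pts(bot.grab_frame(n));r=[]
    for R,z0,z1 in((.065,.012,.038),(.044,.048,.064)):
        c,e,m=wall(P,o0,R,z0,z1,CAM[n],tol=.015)
        r.append((c+b,e,m))
        if e<.003 and m>60:C.append((c+b,m))
    print(n,[(c.round(4).tolist(),round(e,4),m) for c,e,m in r])
w=ob["ee_pos"][:2]-[.0005,0]
if C:
    me=np.average([c for c,_ in C],axis=0,weights=[m for _,m in C]);inn=me-o0
    print("innov mm",(1e3*inn).round(1))
    g["o"]=o0+.7*inn
    if "init" not in sys.argv: g["v"]=g["v"]+.3*inn
g["w"]=w
print("clk",ob["clock"],"F",ob["contact_force"].round(1),"grip",ob["grasp_force"],"ee",ob["ee_pos"].round(4),"tilt",ob["eef_rot"][:2,2].round(3),"dist",1e3*np.hypot(*(me-w)) if C else 0,"squeeze est",1e3*(L-np.hypot(*(g["o"]-w))))
vm=[float(a[2:]) for a in sys.argv if a.startswith("v=")]
rows,s2=plan(g,vmax=vm[0] if vm else .04)
R=[np.round(r-g["wc"],4) for r in rows];s2["wc"]=g["wc"]+R[-1]
print("rows",[r.tolist() for r in R]);print("pred",s2["o"].round(4),s2["v"].round(4))
json.dump({k:np.array(x).tolist() for k,x in s2.items()},open("s.json" if "dry" not in sys.argv else "d.json","w"))
E
echo '{"o":[0.502,-0.178],"v":[0,0],"wc":[0.461,-0.258],"w":[0.461,-0.258],"sp":0}' > s.json
python3 -m inch '[{"twist":[0,0,0],"xyz":[0,0,0.003],"hand":0.1},{"twist":[0,0,0],"xyz":[0,0,0.006],"hand":0.1},{"twist":[0,0,0],"xyz":[-0.003,0.002,0.006],"hand":0.1},{"twist":[0,0,0],"xyz":[-0.009,0.006,0.006],"hand":0.1},{"twist":[0,0,0],"xyz":[-0.018,0.012,0.006],"hand":0.1},{"twist":[0,0,0],"xyz":[-0.028,0.019,0.006],"hand":0.1},{"twist":[0,0,0],"xyz":[-0.038,0.026,0.006],"hand":0.1},{"twist":[0,0,0],"xyz":[-0.048,0.034,0.006],"hand":0.1},{"twist":[0,0,0],"xyz":[-0.058,0.042,0.006],"hand":0.1},{"twist":[0,0,0],"xyz":[-0.067,0.05,0.006],"hand":0.1},{"twist":[0,0,0],"xyz":[-0.075,0.058,0.006],"hand":0.1},{"twist":[0,0,0],"xyz":[-0.081,0.064,0.006],"hand":0.1}]'
python3 -m inch '[{"twist":[0,0,0],"xyz":[-0.004,0.005,0],"hand":0.1},{"twist":[0,0,0],"xyz":[-0.007,0.009,0],"hand":0.1},{"twist":[0,0,0],"xyz":[-0.009,0.012,0],"hand":0.1},{"twist":[0,0,0],"xyz":[-0.009,0.013,0],"hand":0.1},{"twist":[0,0,0],"xyz":[-0.009,0.013,0],"hand":0.1},{"twist":[0,0,0],"xyz":[-0.009,0.013,0],"hand":0.1},{"twist":[0,0,0],"xyz":[-0.009,0.013,0],"hand":0.1},{"twist":[0,0,0],"xyz":[-0.009,0.013,0],"hand":0.1},{"twist":[0,0,0],"xyz":[-0.009,0.013,0],"hand":0.1}]'
python3 go.py init dry
python3 - <<'E'
from h import *
for n in CAM:
    f=bot.grab_frame(n);P=pts(f)
    print(wall(P,np.array([.461,-.258]),.01,.055,.078,CAM[n]))
    u,v=(310,110) if n=="side" else (150,170)
    cv2.imwrite(f"pics/g_{n}.png",cv2.resize(f["image"][v:v+140,u:u+180],None,fx=3,fy=3))
E
```

```text
clock: 4.15
ee_pos: [0.4691, -0.27, 0.1023]
eef_rot: [[-0.0, 1.0, -0.001], [1.0, 0.0, 0.001], [0.001, -0.001, -1.0]]
contact_force: [0.3, 0.2, -2.0]
grip_width: 0.0197
grasp_force: 30.0
clock: 4.9
ee_pos: [0.4616, -0.2582, 0.1022]
eef_rot: [[0.0, 1.0, 0.0], [1.0, -0.0, -0.0], [-0.0, 0.0, -1.0]]
contact_force: [-0.2, -0.2, -1.1]
grip_width: 0.0197
grasp_force: 30.0
side [([0.5019, -0.1779], np.float64(0.0022), 276), ([0.5026, -0.1783], np.float64(0.0019), 106)]
scene [([0.5017, -0.1781], np.float64(0.0016), 340), ([0.5014, -0.1776], np.float64(0.0014), 139)]
innov mm [-0.2  0. ]
clk 4.9 F [-0.2 -0.2 -1.1] grip 29.997064769268036 ee [ 0.4616 -0.2582  0.1022] tilt [ 0. -0.] dist 90.00759973037252 squeeze est -5.0224258724059085
rows [[-0.0003, 0.0002], [-0.0005, 0.0006], [-0.0007, 0.0011], [-0.0007, 0.0016], [-0.0006, 0.0023], [-0.0005, 0.0031], [-0.0002, 0.004], [0.0002, 0.005], [0.0006, 0.0061], [0.0011, 0.0073], [0.0017, 0.0087], [0.0024, 0.0101]]
pred [ 0.5022 -0.1773] [0.0045 0.0083]
(array([ 0.46131355, -0.25924696]), np.float64(0.0011374198218187868), 42)
(array([ 0.46117423, -0.25653217]), np.float64(0.0018498972963511113), 33)
```

View pics/g_scene.png

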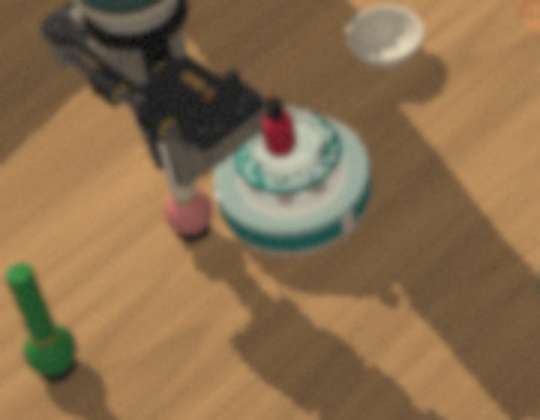

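The wand is held at (190,205), just short of the ring (edge at ~215,195), and the polish is upright. Starting the glide.

```bash
cp d.json s.json; python3 -m inch '[{"twist":[0,0,0],"xyz":[-0.0003,0.0002,0],"hand":0.1},{"twist":[0,0,0],"xyz":[-0.0005,0.0006,0],"hand":0.1},{"twist":[0,0,0],"xyz":[-0.0007,0.0011,0],"hand":0.1},{"twist":[0,0,0],"xyz":[-0.0007,0.0016,0],"hand":0.1},{"twist":[0,0,0],"xyz":[-0.0006,0.0023,0],"hand":0.1},{"twist":[0,0,0],"xyz":[-0.0005,0.0031,0],"hand":0.1},{"twist":[0,0,0],"xyz":[-0.0002,0.004,0],"hand":0.1},{"twist":[0,0,0],"xyz":[0.0002,0.005,0],"hand":0.1},{"twist":[0,0,0],"xyz":[0.0006,0.0061,0],"hand":0.1},{"twist":[0,0,0],"xyz":[0.0011,0.0073,0],"hand":0.1},{"twist":[0,0,0],"xyz":[0.0017,0.0087,0],"hand":0.1},{"twist":[0,0,0],"xyz":[0.0024,0.0101,0],"hand":0.1}]'|tail -1; python3 go.py
```

```text
grasp_force: 30.0
side [([0.5044, -0.1737], np.float64(0.002), 269), ([0.5034, -0.177], np.float64(0.0022), 113)]
scene [([0.504, -0.1738], np.float64(0.0018), 354), ([0.5027, -0.1753], np.float64(0.0014), 146)]
innov mm [1.6 2.9]
clk 6.1 F [0.4 0.1 0.1] grip 29.99701201915741 ee [ 0.464  -0.2478  0.1023] tilt [ 0. -0.] dist 83.72731695543594 squeeze est 2.257223924270954
rows [[0.0008, 0.0015], [0.0017, 0.0032], [0.0027, 0.0049], [0.0038, 0.0068], [0.005, 0.0088], [0.0062, 0.0109], [0.0076, 0.0131], [0.009, 0.0154], [0.0106, 0.0178], [0.0122, 0.0203], [0.014, 0.0229], [0.0158, 0.0257]]
pred [ 0.5157 -0.1528] [0.0177 0.0327]
```

The ring wall shifts with the squeeze, so I'll track the organiser by its tier and use the ring-to-tier offset as the squeeze gauge. From here I'll take one camera per step.

```bash
cp d.json s.json
python3 - <<'E'
s=open("plan.py").read()
s=s.replace("tau=.12","tau=.04").replace("wd=sp*u+","q=L-np.hypot(*(o-w));mq=min(mq,q);Q.append(q);wd=(sp+np.clip(2*(.06*sp+.0005-q),-.01,.02))*u+")
s=s.replace("rows=[]\n","rows=[];mq=9;Q=[]\n    for i in range(s.get('hold',0)*6): w=w+DT/tau*(wc-w);o,v,F=step(o,v,w,DT,s.get('m',1.6))\n",1)
s=s.replace("sp=float(sp))","sp=float(sp),Q=Q)",1)
open("plan.py","w").write(s)
open("go.py","w").write('''import sys,json
from h import *
from plan import *
S=json.load(open("s.json"));g={k:np.array(S[k],float) for k in S}
A=sys.argv[1:];o0=g["o"];ob=bot.get_obs();me=None;w=ob["ee_pos"][:2]-[.0005,0];hold=0
B=dict(side=(0,-.0004),scene=(0.0004,.0012))
for n in A:
    if n[:2]=="m=":me=np.array(eval(n[2:]));hold=2
    if n not in B:continue
    P=pts(bot.grab_frame(n));hold+=1
    c,e,m=wall(P,o0,.044,.048,.064,CAM[n]);r,e2,m2=wall(P,o0,.065,.012,.038,CAM[n]);me=c+B[n]
    print(n,"tier",me.round(4),round(e,4),m,"ring",(r+B[n]).round(4),round(e2,4),m2,"ring shift",(1e3*((r-c)@unit(c-w))).round(1))
    if e>.003 or m<50: print("BAD");me=None
if me is not None:
    inn=me-o0;print("innov mm",(1e3*inn).round(1),"dist",1e3*np.hypot(*(me-w)))
    g["o"]=o0+.6*inn;g["v"]=g["v"]+.4*inn
g["w"]=w
print("clk",round(ob["clock"],2),"F",ob["contact_force"].round(1),"w",w.round(4),"cmd",g["wc"].round(4),"sq",1e3*(L-np.hypot(*(g["o"]-w))))
g["hold"]=hold
rows,s2=plan(g,vmax=next((float(a[2:]) for a in A if a[:2]=="v="),.04));Q=s2.pop("Q")
R=[np.round(r-g["wc"],4) for r in rows];s2["wc"]=g["wc"]+R[-1]
print("rows",[r.tolist() for r in R]);print("pred",s2["o"].round(4),s2["v"].round(4),"sq",(1e3*np.array(Q[::20])).round(1))
json.dump({k:np.array(x).tolist() for k,x in s2.items()},open("s.json","w"))
''')
E
python3 go.py m=[.503,-.1763]
```

```text
innov mm [0.8 1. ] dist 81.48727844987539
clk 6.2 F [ 0.2 -0.4 -1.6] w [ 0.4636 -0.2476] cmd [ 0.4634 -0.2479] sq 4.0205793630156
rows [[0.0009, 0.0015], [0.0018, 0.0032], [0.0029, 0.005], [0.004, 0.0068], [0.0053, 0.0088], [0.0066, 0.011], [0.008, 0.0132], [0.0095, 0.0155], [0.0111, 0.0179], [0.0128, 0.0205], [0.0146, 0.0232], [0.0164, 0.0259]]
pred [ 0.5173 -0.15  ] [0.0185 0.0345] sq [2.2 1.6 1.8 2.  2.2 2.4]
```

```bash
python3 -m inch '[{"twist":[0,0,0],"xyz":[0.0009,0.0015,0],"hand":0.1},{"twist":[0,0,0],"xyz":[0.0018,0.0032,0],"hand":0.1},{"twist":[0,0,0],"xyz":[0.0029,0.005,0],"hand":0.1},{"twist":[0,0,0],"xyz":[0.004,0.0068,0],"hand":0.1},{"twist":[0,0,0],"xyz":[0.0053,0.0088,0],"hand":0.1},{"twist":[0,0,0],"xyz":[0.0066,0.011,0],"hand":0.1},{"twist":[0,0,0],"xyz":[0.008,0.0132,0],"hand":0.1},{"twist":[0,0,0],"xyz":[0.0095,0.0155,0],"hand":0.1},{"twist":[0,0,0],"xyz":[0.0111,0.0179,0],"hand":0.1},{"twist":[0,0,0],"xyz":[0.0128,0.0205,0],"hand":0.1},{"twist":[0,0,0],"xyz":[0.0146,0.0232,0],"hand":0.1},{"twist":[0,0,0],"xyz":[0.0164,0.0259,0],"hand":0.1}]'|tail -1; python3 go.py scene
```

```text
grasp_force: 30.0
scene tier [ 0.5154 -0.1485] 0.0014 147 ring [ 0.5174 -0.146 ] 0.0013 326 ring shift 3.1
innov mm [-1.9  1.5] dist 81.34950802186012
clk 7.2 F [-0.7  0.9 -1. ] w [ 0.48   -0.2217] cmd [ 0.4798 -0.222 ] sq 3.84595583732035
rows [[0.0017, 0.0033], [0.0034, 0.0065], [0.0051, 0.0096], [0.0068, 0.0125], [0.0086, 0.0154], [0.0103, 0.0183], [0.0121, 0.0211], [0.0139, 0.024], [0.0159, 0.0269], [0.0178, 0.0298], [0.0198, 0.0328], [0.0219, 0.0357]]
pred [ 0.5348 -0.1115] [0.0178 0.0375] sq [1.6 1.3 2.6 2.9 2.4 2. ]
```

```bash
python3 -m inch '[{"twist":[0,0,0],"xyz":[0.0017,0.0033,0],"hand":0.1},{"twist":[0,0,0],"xyz":[0.0034,0.0065,0],"hand":0.1},{"twist":[0,0,0],"xyz":[0.0051,0.0096,0],"hand":0.1},{"twist":[0,0,0],"xyz":[0.0068,0.0125,0],"hand":0.1},{"twist":[0,0,0],"xyz":[0.0086,0.0154,0],"hand":0.1},{"twist":[0,0,0],"xyz":[0.0103,0.0183,0],"hand":0.1},{"twist":[0,0,0],"xyz":[0.0121,0.0211,0],"hand":0.1},{"twist":[0,0,0],"xyz":[0.0139,0.024,0],"hand":0.1},{"twist":[0,0,0],"xyz":[0.0159,0.0269,0],"hand":0.1},{"twist":[0,0,0],"xyz":[0.0178,0.0298,0],"hand":0.1},{"twist":[0,0,0],"xyz":[0.0198,0.0328,0],"hand":0.1},{"twist":[0,0,0],"xyz":[0.0219,0.0357,0],"hand":0.1}]'|tail -1; python3 go.py scene
```

```text
grasp_force: 30.0
scene tier [ 0.5323 -0.1102] 0.0013 136 ring [ 0.5336 -0.1077] 0.0014 333 ring shift 2.8
innov mm [-2.5  1.3] dist 81.65687985250527
clk 8.25 F [ 0.2 -0.4 -1.1] w [ 0.5019 -0.186 ] cmd [ 0.5017 -0.1863] sq 3.4515991835617763
rows [[0.0017, 0.0033], [0.0034, 0.0066], [0.0052, 0.0098], [0.0069, 0.0128], [0.0085, 0.0157], [0.0102, 0.0186], [0.012, 0.0215], [0.0138, 0.0244], [0.0156, 0.0274], [0.0175, 0.0304], [0.0195, 0.0334], [0.0214, 0.0365]]
pred [ 0.5491 -0.0722] [0.0148 0.0389] sq [1.1 1.1 2.7 3.  2.5 2. ]
```

```bash
python3 -m inch '[{"twist":[0,0,0],"xyz":[0.0017,0.0033,0],"hand":0.1},{"twist":[0,0,0],"xyz":[0.0034,0.0066,0],"hand":0.1},{"twist":[0,0,0],"xyz":[0.0052,0.0098,0],"hand":0.1},{"twist":[0,0,0],"xyz":[0.0069,0.0128,0],"hand":0.1},{"twist":[0,0,0],"xyz":[0.0085,0.0157,0],"hand":0.1},{"twist":[0,0,0],"xyz":[0.0102,0.0186,0],"hand":0.1},{"twist":[0,0,0],"xyz":[0.012,0.0215,0],"hand":0.1},{"twist":[0,0,0],"xyz":[0.0138,0.0244,0],"hand":0.1},{"twist":[0,0,0],"xyz":[0.0156,0.0274,0],"hand":0.1},{"twist":[0,0,0],"xyz":[0.0175,0.0304,0],"hand":0.1},{"twist":[0,0,0],"xyz":[0.0195,0.0334,0],"hand":0.1},{"twist":[0,0,0],"xyz":[0.0214,0.0365,0],"hand":0.1}]'|tail -1; python3 go.py scene
```

```text
grasp_force: 30.0
scene tier [ 0.5454 -0.0711] 0.0012 138 ring [ 0.5464 -0.0683] 0.0014 307 ring shift 3.0
innov mm [-3.8  1.2] dist 81.46987189374016
clk 9.3 F [ 0.8  0.2 -0.4] w [ 0.5233 -0.1495] cmd [ 0.5231 -0.1498] sq 3.5544554837292215
rows [[0.0014, 0.0035], [0.0028, 0.0069], [0.0042, 0.0102], [0.0056, 0.0134], [0.007, 0.0165], [0.0084, 0.0195], [0.0099, 0.0226], [0.0115, 0.0256], [0.0131, 0.0288], [0.0147, 0.0319], [0.0164, 0.0351], [0.0181, 0.0383]]
pred [ 0.559  -0.0316] [0.0108 0.0402] sq [1.2 1.1 2.6 3.  2.5 2. ]
```

The organiser drifts steadily toward −x (about 4 mm/s), so I'll add that bias to the model and replan from the same measurement.

```bash
python3 - <<'E'
s=open("plan.py").read()
s=s.replace("v=v+dt*(F-c*v)/m","v=v+dt*(F+FB-c*v)/m").replace("L=.085;","L=.085;FB=np.array([-.014,0]);",1).replace("-np.clip(e/.07,-.5,.5)","-np.clip(e/.07,-.5,.5)+.09*min(1,sp/.03)")
open("plan.py","w").write(s)
import json;json.dump(dict(o=[.5491,-.0722],v=[.0135,.0389],wc=[.5231,-.1498],w=[.5233,-.1495],sp=.04),open("s.json","w"))
E
sed -i 's/hold=2/hold=1/' go.py; python3 go.py m=[.5458,-.0713]
```

```text
innov mm [-3.3  0.9] dist 80.47458338808514
clk 9.35 F [ 0.2  0.2 -0.4] w [ 0.5238 -0.1487] cmd [ 0.5231 -0.1498] sq 4.498955126870152
rows [[0.0004, 0.0037], [0.001, 0.0075], [0.0016, 0.011], [0.0022, 0.0145], [0.0029, 0.0177], [0.0036, 0.021], [0.0044, 0.0242], [0.0054, 0.0274], [0.0064, 0.0307], [0.0075, 0.0339], [0.0087, 0.0372], [0.01, 0.0405]]
pred [ 0.5575 -0.0313] [0.0097 0.0406] sq [1.5 1.  2.7 3.1 2.6 2. ]
```

```bash
python3 -m inch '[{"twist":[0,0,0],"xyz":[0.0004,0.0037,0],"hand":0.1},{"twist":[0,0,0],"xyz":[0.001,0.0075,0],"hand":0.1},{"twist":[0,0,0],"xyz":[0.0016,0.011,0],"hand":0.1},{"twist":[0,0,0],"xyz":[0.0022,0.0145,0],"hand":0.1},{"twist":[0,0,0],"xyz":[0.0029,0.0177,0],"hand":0.1},{"twist":[0,0,0],"xyz":[0.0036,0.021,0],"hand":0.1},{"twist":[0,0,0],"xyz":[0.0044,0.0242,0],"hand":0.1},{"twist":[0,0,0],"xyz":[0.0054,0.0274,0],"hand":0.1},{"twist":[0,0,0],"xyz":[0.0064,0.0307,0],"hand":0.1},{"twist":[0,0,0],"xyz":[0.0075,0.0339,0],"hand":0.1},{"twist":[0,0,0],"xyz":[0.0087,0.0372,0],"hand":0.1},{"twist":[0,0,0],"xyz":[0.01,0.0405,0],"hand":0.1}]'|tail -1; python3 go.py scene
```

```text
grasp_force: 30.0
scene tier [ 0.5544 -0.0303] 0.0016 136 ring [ 0.5559 -0.0276] 0.0015 299 ring shift 2.9
innov mm [-3.1  1. ] dist 81.54733063865827
clk 10.35 F [ 0.5 -0.8 -1.1] w [ 0.5332 -0.109 ] cmd [ 0.5331 -0.1093] sq 3.5077609952191278
rows [[0.0008, 0.0036], [0.0017, 0.0072], [0.0026, 0.0107], [0.0036, 0.014], [0.0045, 0.0172], [0.0055, 0.0203], [0.0065, 0.0235], [0.0076, 0.0267], [0.0088, 0.0299], [0.0101, 0.0332], [0.0114, 0.0364], [0.0128, 0.0397]]
pred [0.5631 0.0104] [0.0066 0.0411] sq [1.2 1.1 2.7 3.1 2.6 2. ]
```

```bash
sed -i 's/-\.014,0/-.024,0/; s/+\.09\*min/+.15*min/' plan.py; python3 -m inch '[{"twist":[0,0,0],"xyz":[0.0008,0.0036,0],"hand":0.1},{"twist":[0,0,0],"xyz":[0.0017,0.0072,0],"hand":0.1},{"twist":[0,0,0],"xyz":[0.0026,0.0107,0],"hand":0.1},{"twist":[0,0,0],"xyz":[0.0036,0.014,0],"hand":0.1},{"twist":[0,0,0],"xyz":[0.0045,0.0172,0],"hand":0.1},{"twist":[0,0,0],"xyz":[0.0055,0.0203,0],"hand":0.1},{"twist":[0,0,0],"xyz":[0.0065,0.0235,0],"hand":0.1},{"twist":[0,0,0],"xyz":[0.0076,0.0267,0],"hand":0.1},{"twist":[0,0,0],"xyz":[0.0088,0.0299,0],"hand":0.1},{"twist":[0,0,0],"xyz":[0.0101,0.0332,0],"hand":0.1},{"twist":[0,0,0],"xyz":[0.0114,0.0364,0],"hand":0.1},{"twist":[0,0,0],"xyz":[0.0128,0.0397,0],"hand":0.1}]'|tail -1; python3 go.py side
```

```text
grasp_force: 30.0
side tier [0.5627 0.0109] 0.0016 129 ring [0.5633 0.0141] 0.0017 286 ring shift 3.2
innov mm [-0.4  0.5] dist 81.956646825837
clk 11.4 F [ 0.1  0.3 -0.9] w [ 0.546  -0.0693] cmd [ 0.5459 -0.0696] sq 3.2102516216563624
rows [[0.0008, 0.0037], [0.0015, 0.0073], [0.0023, 0.0108], [0.003, 0.0142], [0.0037, 0.0174], [0.0044, 0.0206], [0.0051, 0.0238], [0.0059, 0.0271], [0.0067, 0.0304], [0.0076, 0.0338], [0.0085, 0.0372], [0.0094, 0.0406]]
pred [0.5657 0.0522] [0.0008 0.0418] sq [0.9 1.1 2.8 3.2 2.6 2. ]
```

```bash
python3 -m inch '[{"twist":[0,0,0],"xyz":[0.0008,0.0037,0],"hand":0.1},{"twist":[0,0,0],"xyz":[0.0015,0.0073,0],"hand":0.1},{"twist":[0,0,0],"xyz":[0.0023,0.0108,0],"hand":0.1},{"twist":[0,0,0],"xyz":[0.003,0.0142,0],"hand":0.1},{"twist":[0,0,0],"xyz":[0.0037,0.0174,0],"hand":0.1},{"twist":[0,0,0],"xyz":[0.0044,0.0206,0],"hand":0.1},{"twist":[0,0,0],"xyz":[0.0051,0.0238,0],"hand":0.1},{"twist":[0,0,0],"xyz":[0.0059,0.0271,0],"hand":0.1},{"twist":[0,0,0],"xyz":[0.0067,0.0304,0],"hand":0.1},{"twist":[0,0,0],"xyz":[0.0076,0.0338,0],"hand":0.1},{"twist":[0,0,0],"xyz":[0.0085,0.0372,0],"hand":0.1},{"twist":[0,0,0],"xyz":[0.0094,0.0406,0],"hand":0.1}]'|tail -1; python3 go.py side
```

```text
grasp_force: 30.0
side tier [0.5678 0.0523] 0.0018 137 ring [0.5683 0.0557] 0.0014 277 ring shift 3.5
innov mm [2.1 0.1] dist 81.93242245535569
clk 12.45 F [-0.4 -0.2 -0.5] w [ 0.5554 -0.0287] cmd [ 0.5553 -0.029 ] sq 3.2287374985353474
rows [[0.0014, 0.0036], [0.0027, 0.0072], [0.0038, 0.0107], [0.0049, 0.014], [0.0059, 0.0173], [0.0068, 0.0205], [0.0076, 0.0238], [0.0084, 0.0271], [0.0093, 0.0305], [0.01, 0.034], [0.0108, 0.0375], [0.0115, 0.041]]
pred [0.565  0.0939] [-0.0046  0.0415] sq [0.9 1.  2.8 3.1 2.5 1.9]
```

```bash
sed -i 's/-\.024,0/-.016,0/; s/+\.15\*min/+.1*min/' plan.py; python3 -m inch '[{"twist":[0,0,0],"xyz":[0.0014,0.0036,0],"hand":0.1},{"twist":[0,0,0],"xyz":[0.0027,0.0072,0],"hand":0.1},{"twist":[0,0,0],"xyz":[0.0038,0.0107,0],"hand":0.1},{"twist":[0,0,0],"xyz":[0.0049,0.014,0],"hand":0.1},{"twist":[0,0,0],"xyz":[0.0059,0.0173,0],"hand":0.1},{"twist":[0,0,0],"xyz":[0.0068,0.0205,0],"hand":0.1},{"twist":[0,0,0],"xyz":[0.0076,0.0238,0],"hand":0.1},{"twist":[0,0,0],"xyz":[0.0084,0.0271,0],"hand":0.1},{"twist":[0,0,0],"xyz":[0.0093,0.0305,0],"hand":0.1},{"twist":[0,0,0],"xyz":[0.01,0.034,0],"hand":0.1},{"twist":[0,0,0],"xyz":[0.0108,0.0375,0],"hand":0.1},{"twist":[0,0,0],"xyz":[0.0115,0.041,0],"hand":0.1}]'|tail -1; python3 go.py side
```

```text
grasp_force: 30.0
side tier [0.5692 0.0939] 0.0019 134 ring [0.5691 0.0974] 0.0018 305 ring shift 3.5
innov mm [4.2 0. ] dist 81.61220842100697
clk 13.5 F [ 0.3 -0.8 -0.5] w [0.5669 0.0123] cmd [0.5668 0.012 ] sq 3.4348020079663364
rows [[0.002, 0.0037], [0.0038, 0.0075], [0.0054, 0.0112], [0.0068, 0.0147], [0.008, 0.0182], [0.0091, 0.0217], [0.0101, 0.0251], [0.0109, 0.0287], [0.0118, 0.0323], [0.0128, 0.0361], [0.0137, 0.0398], [0.0144, 0.0436]]
pred [0.5608 0.135 ] [-0.0104  0.0403] sq [1.1 1.  2.6 3.  2.5 1.9]
```

The sideways bias has vanished or reversed, so I'll drop it, steer harder at the mat centre and slow down a little.

```bash
python3 - <<'E'
s=open("plan.py").read()
s=s.replace("-.016,0","0.003,0").replace("+.1*min(1,sp/.03)","")
s=s.replace("        if end[1]-o[1]<.07: tan=unit(end-o) if np.hypot(*(end-o))>.02 else u; e=0\n","")
s=s.replace("        thr=np.clip((thd-th)/.7,-.35,.35)","""        D=end-o
        if np.hypot(*D)<.13:
            aim=np.arctan2(*D);fv=np.arctan2(*v) if np.hypot(*v)>.01 else aim
            thd=aim+.8*(aim-fv) if np.hypot(*D)>.012 else th
        thr=np.clip((thd-th)/.7,-.45,.45)""")
s=s.replace("sp=min(sp+acc*DT","sp=max(sp-.03*DT,min(sp+acc*DT").replace("else 0))\n","else 0)))\n")
open("plan.py","w").write(s)
import json;json.dump(dict(o=[.5675,.0939],v=[-.001,.041],wc=[.5668,.0120],w=[.5669,.0123],sp=.04),open("s.json","w"))
E
python3 go.py m=[.5692,.0939] v=.03; cp s.json s_bak.json
python3 - <<'E'
import json
from plan import *
s=json.load(open("s.json"));
for k in range(6):
    _,s=plan(s,vmax=.03);Q=s.pop("Q");print(s["o"].round(4),s["v"].round(4),s["w"].round(3),min(Q)*1e3)
E
```

```text
innov mm [1.7 0. ] dist 80.61847735168901
clk 13.55 F [-0.6  0.6 -1.2] w [0.567  0.0133] cmd [0.5668 0.012 ] sq 4.396969033950454
rows [[0.0032, 0.0036], [0.0064, 0.007], [0.0095, 0.0103], [0.0127, 0.0134], [0.0158, 0.0164], [0.0188, 0.0196], [0.0217, 0.0229], [0.0246, 0.0263], [0.0273, 0.0298], [0.0299, 0.0334], [0.0324, 0.0372], [0.0348, 0.041]]
pred [0.5662 0.1275] [-0.0071  0.0304] sq [1.3 0.6 1.6 1.8 1.7 1.7]
[0.5538 0.1562] [-0.016   0.0271] [0.602 0.088] 1.5967061274124865
[0.5411 0.1765] [-0.009   0.0139] [0.591 0.109] 0.6207303250004848
[0.5344 0.1868] [-0.0047  0.0073] [0.586 0.12 ] 0.34194217381955383
[0.5311 0.1923] [-0.0021  0.0038] [0.583 0.125] 0.0790386098402096
[0.5307 0.1938] [0.0004 0.0006] [0.583 0.127] -0.38379972090063497
[0.5307 0.1948] [0.    0.001] [0.583 0.128] 0.050230640356058176
```

```bash
python3 -m inch '[{"twist":[0,0,0],"xyz":[0.0032,0.0036,0],"hand":0.1},{"twist":[0,0,0],"xyz":[0.0064,0.007,0],"hand":0.1},{"twist":[0,0,0],"xyz":[0.0095,0.0103,0],"hand":0.1},{"twist":[0,0,0],"xyz":[0.0127,0.0134,0],"hand":0.1},{"twist":[0,0,0],"xyz":[0.0158,0.0164,0],"hand":0.1},{"twist":[0,0,0],"xyz":[0.0188,0.0196,0],"hand":0.1},{"twist":[0,0,0],"xyz":[0.0217,0.0229,0],"hand":0.1},{"twist":[0,0,0],"xyz":[0.0246,0.0263,0],"hand":0.1},{"twist":[0,0,0],"xyz":[0.0273,0.0298,0],"hand":0.1},{"twist":[0,0,0],"xyz":[0.0299,0.0334,0],"hand":0.1},{"twist":[0,0,0],"xyz":[0.0324,0.0372,0],"hand":0.1},{"twist":[0,0,0],"xyz":[0.0348,0.041,0],"hand":0.1}]'|tail -1; python3 go.py side v=.03
```

```text
grasp_force: 30.0
side tier [0.5687 0.1287] 0.0012 120 ring [0.5677 0.1315] 0.0015 306 ring shift 3.0
innov mm [2.5 1.2] dist 82.26476995179864
clk 14.55 F [-0.1 -0.2 -1. ] w [0.6018 0.0533] cmd [0.6016 0.053 ] sq 2.751518136599143
rows [[0.0022, 0.0041], [0.0043, 0.0082], [0.0062, 0.0123], [0.0076, 0.0161], [0.0083, 0.0196], [0.0086, 0.0228], [0.0085, 0.0257], [0.008, 0.0285], [0.0073, 0.0312], [0.0064, 0.0338], [0.0054, 0.0363], [0.0043, 0.0388]]
pred [0.5554 0.1571] [-0.0168  0.0269] sq [1.  0.9 2.  2.3 2.  1.6]
```

```bash
python3 -m inch '[{"twist":[0,0,0],"xyz":[0.0022,0.0041,0],"hand":0.1},{"twist":[0,0,0],"xyz":[0.0043,0.0082,0],"hand":0.1},{"twist":[0,0,0],"xyz":[0.0062,0.0123,0],"hand":0.1},{"twist":[0,0,0],"xyz":[0.0076,0.0161,0],"hand":0.1},{"twist":[0,0,0],"xyz":[0.0083,0.0196,0],"hand":0.1},{"twist":[0,0,0],"xyz":[0.0086,0.0228,0],"hand":0.1},{"twist":[0,0,0],"xyz":[0.0085,0.0257,0],"hand":0.1},{"twist":[0,0,0],"xyz":[0.008,0.0285,0],"hand":0.1},{"twist":[0,0,0],"xyz":[0.0073,0.0312,0],"hand":0.1},{"twist":[0,0,0],"xyz":[0.0064,0.0338,0],"hand":0.1},{"twist":[0,0,0],"xyz":[0.0054,0.0363,0],"hand":0.1},{"twist":[0,0,0],"xyz":[0.0043,0.0388,0],"hand":0.1}]'|tail -1; python3 go.py side v=.03
```

```text
grasp_force: 30.0
side tier [0.558  0.1592] 0.0017 131 ring [0.557  0.1619] 0.0017 324 ring shift 2.7
innov mm [2.6 2.1] dist 82.54420296566461
clk 15.6 F [ 0.1 -0.7 -1.5] w [0.6057 0.0919] cmd [0.6059 0.0918] sq 2.5460381350586037
rows [[0.0001, 0.0033], [0.0002, 0.0065], [0.0003, 0.0095], [0.0003, 0.0123], [0.0002, 0.0148], [-0.0, 0.0171], [-0.0004, 0.0191], [-0.0008, 0.021], [-0.0012, 0.0228], [-0.0016, 0.0246], [-0.002, 0.0262], [-0.0024, 0.0278]]
pred [0.5434 0.1785] [-0.0108  0.0134] sq [0.8 0.4 1.2 1.4 1.1 0.6]
```

```bash
python3 -m inch '[{"twist":[0,0,0],"xyz":[0.0001,0.0033,0],"hand":0.1},{"twist":[0,0,0],"xyz":[0.0002,0.0065,0],"hand":0.1},{"twist":[0,0,0],"xyz":[0.0003,0.0095,0],"hand":0.1},{"twist":[0,0,0],"xyz":[0.0003,0.0123,0],"hand":0.1},{"twist":[0,0,0],"xyz":[0.0002,0.0148,0],"hand":0.1},{"twist":[0,0,0],"xyz":[0,0.0171,0],"hand":0.1},{"twist":[0,0,0],"xyz":[-0.0004,0.0191,0],"hand":0.1},{"twist":[0,0,0],"xyz":[-0.0008,0.021,0],"hand":0.1},{"twist":[0,0,0],"xyz":[-0.0012,0.0228,0],"hand":0.1},{"twist":[0,0,0],"xyz":[-0.0016,0.0246,0],"hand":0.1},{"twist":[0,0,0],"xyz":[-0.002,0.0262,0],"hand":0.1},{"twist":[0,0,0],"xyz":[-0.0024,0.0278,0],"hand":0.1}]'|tail -1; python3 go.py side v=.03
```

```text
grasp_force: 30.0
side tier [0.5463 0.1808] 0.0015 142 ring [0.5457 0.1821] 0.0016 326 ring shift 1.4
innov mm [2.9 2.4] dist 83.66847200653146
clk 16.65 F [-0.8 -0.3 -1.1] w [0.6035 0.1197] cmd [0.6035 0.1196] sq 1.2017352765176514
rows [[0.0015, 0.0034], [0.0029, 0.0067], [0.0043, 0.0101], [0.0056, 0.0135], [0.0068, 0.0168], [0.008, 0.0201], [0.0088, 0.0232], [0.0083, 0.0241], [0.0077, 0.0247], [0.0071, 0.0252], [0.0065, 0.0257], [0.0059, 0.0262]]
pred [0.5369 0.1892] [-0.0075  0.0061] sq [0.3 0.1 0.6 0.8 0.7 0.4]
```

```bash
python3 -m inch '[{"twist":[0,0,0],"xyz":[0.0015,0.0034,0],"hand":0.1},{"twist":[0,0,0],"xyz":[0.0029,0.0067,0],"hand":0.1},{"twist":[0,0,0],"xyz":[0.0043,0.0101,0],"hand":0.1},{"twist":[0,0,0],"xyz":[0.0056,0.0135,0],"hand":0.1},{"twist":[0,0,0],"xyz":[0.0068,0.0168,0],"hand":0.1},{"twist":[0,0,0],"xyz":[0.008,0.0201,0],"hand":0.1},{"twist":[0,0,0],"xyz":[0.0088,0.0232,0],"hand":0.1},{"twist":[0,0,0],"xyz":[0.0083,0.0241,0],"hand":0.1},{"twist":[0,0,0],"xyz":[0.0077,0.0247,0],"hand":0.1},{"twist":[0,0,0],"xyz":[0.0071,0.0252,0],"hand":0.1},{"twist":[0,0,0],"xyz":[0.0065,0.0257,0],"hand":0.1},{"twist":[0,0,0],"xyz":[0.0059,0.0262,0],"hand":0.1}]'|tail -1; python3 go.py side v=.03
```

```text
grasp_force: 30.0
side tier [0.5379 0.1902] 0.0013 139 ring [0.537 0.191] 0.0014 303 ring shift 1.2
innov mm [0.9 1. ] dist 84.19517311856423
clk 17.7 F [-0.1 -0.   0.3] w [0.6093 0.1456] cmd [0.6094 0.1458] sq 0.6849168223643787
rows [[-0.0006, 0.0005], [-0.0011, 0.001], [-0.0016, 0.0014], [-0.0021, 0.0018], [-0.0025, 0.0021], [-0.0029, 0.0025], [-0.0033, 0.0028], [-0.0036, 0.0031], [-0.004, 0.0033], [-0.0043, 0.0036], [-0.0046, 0.0039], [-0.0049, 0.0041]]
pred [0.5322 0.1942] [-0.0038  0.003 ] sq [0.2 0.1 0.3 0.4 0.3 0.2]
```

Another step, with a gentle end, then a settled look.

```bash
python3 -m inch '[{"twist":[0,0,0],"xyz":[-0.0006,0.0005,0],"hand":0.1},{"twist":[0,0,0],"xyz":[-0.0011,0.001,0],"hand":0.1},{"twist":[0,0,0],"xyz":[-0.0016,0.0014,0],"hand":0.1},{"twist":[0,0,0],"xyz":[-0.0021,0.0018,0],"hand":0.1},{"twist":[0,0,0],"xyz":[-0.0025,0.0021,0],"hand":0.1},{"twist":[0,0,0],"xyz":[-0.0029,0.0025,0],"hand":0.1},{"twist":[0,0,0],"xyz":[-0.0033,0.0028,0],"hand":0.1},{"twist":[0,0,0],"xyz":[-0.0036,0.003,0],"hand":0.1},{"twist":[0,0,0],"xyz":[-0.0038,0.0032,0],"hand":0.1},{"twist":[0,0,0],"xyz":[-0.0039,0.0033,0],"hand":0.1},{"twist":[0,0,0],"xyz":[-0.0039,0.0033,0],"hand":0.1},{"twist":[0,0,0],"xyz":[-0.0039,0.0033,0],"hand":0.1}]'|tail -1
python3 -m inch '[{"twist":[0,0,0],"xyz":[0,0,0],"hand":0.1},{"twist":[0,0,0],"xyz":[0,0,0],"hand":0.1},{"twist":[0,0,0],"xyz":[0,0,0],"hand":0.1},{"twist":[0,0,0],"xyz":[0,0,0],"hand":0.1},{"twist":[0,0,0],"xyz":[0,0,0],"hand":0.1},{"twist":[0,0,0],"xyz":[0,0,0],"hand":0.1},{"twist":[0,0,0],"xyz":[0,0,0],"hand":0.1},{"twist":[0,0,0],"xyz":[0,0,0],"hand":0.1},{"twist":[0,0,0],"xyz":[0,0,0],"hand":0.1},{"twist":[0,0,0],"xyz":[0,0,0],"hand":0.1}]'|tail -1
python3 - <<'E'
from h import *
for n in CAM:
    P=pts(bot.grab_frame(n));print(n,wall(P,np.array([.533,.193]),.044,.048,.064,CAM[n]))
print(bot.get_obs()["ee_pos"])
E
```

```text
grasp_force: 30.0
grasp_force: 30.0
scene (array([0.53102065, 0.19097859]), np.float64(0.0016350974922414447), 78)
side (array([0.5325336 , 0.19287016]), np.float64(0.0017067151631125139), 136)
[0.60598506 0.14903128 0.10226522]
```

It rests about 2 mm from the mat's centre. Now back off slowly and lift.

```bash
python3 -m inch '[{"twist":[0,0,0],"xyz":[0.002,-0.0012,0],"hand":0.1},{"twist":[0,0,0],"xyz":[0.005,-0.003,0],"hand":0.1},{"twist":[0,0,0],"xyz":[0.01,-0.006,0],"hand":0.1},{"twist":[0,0,0],"xyz":[0.016,-0.009,0],"hand":0.1},{"twist":[0,0,0],"xyz":[0.023,-0.013,0],"hand":0.1},{"twist":[0,0,0],"xyz":[0.03,-0.017,0],"hand":0.1},{"twist":[0,0,0],"xyz":[0.036,-0.021,0.003],"hand":0.1},{"twist":[0,0,0],"xyz":[0.041,-0.024,0.01],"hand":0.1},{"twist":[0,0,0],"xyz":[0.044,-0.026,0.02],"hand":0.1},{"twist":[0,0,0],"xyz":[0.046,-0.027,0.032],"hand":0.1},{"twist":[0,0,0],"xyz":[0.046,-0.027,0.045],"hand":0.1},{"twist":[0,0,0],"xyz":[0.046,-0.027,0.055],"hand":0.1}]'|tail -1
python3 -m inch '[{"twist":[0,0,0],"xyz":[0,0,0.006],"hand":0.1},{"twist":[0,0,0],"xyz":[0,0,0.009],"hand":0.1},{"twist":[0,0,0],"xyz":[0,0,0.01],"hand":0.1},{"twist":[0,0,0],"xyz":[0,0,0.01],"hand":0.1},{"twist":[0,0,0],"xyz":[0,0,0.01],"hand":0.1},{"twist":[0,0,0],"xyz":[0,0,0.01],"hand":0.1},{"twist":[0,0,0],"xyz":[0,0,0.01],"hand":0.1},{"twist":[0,0,0],"xyz":[0,0,0.01],"hand":0.1}]'
python3 - <<'E'
from h import *
for n in CAM:
    f=bot.grab_frame(n);P=pts(f);print(n,wall(P,np.array([.532,.192]),.044,.048,.064,CAM[n]))
    cv2.imwrite(f"pics/end_{n}.png",f["image"])
E
```

```text
grasp_force: 30.0
clock: 21.35
ee_pos: [0.6518, 0.122, 0.1668]
eef_rot: [[0.0, 1.0, -0.001], [1.0, -0.0, -0.0], [-0.0, -0.001, -1.0]]
contact_force: [-0.3, 0.4, 0.2]
grip_width: 0.0195
grasp_force: 30.0
scene (array([0.53130502, 0.19101942]), np.float64(0.0014343566150209432), 113)
side (array([0.53227771, 0.19273933]), np.float64(0.0014260014573077714), 133)
```

View pics/end_side.png

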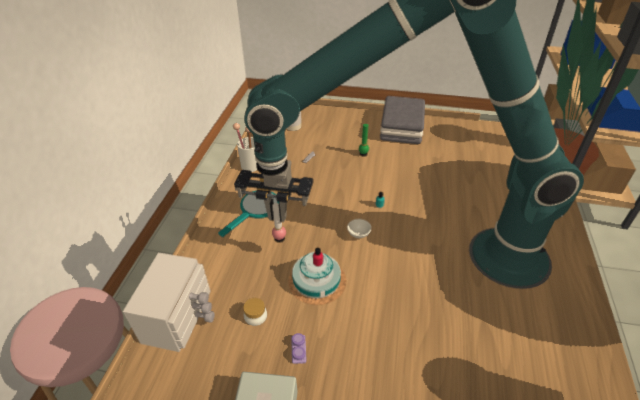

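The organiser is centred on the mat at (317,275) with the red bottle upright at (318,257). The wand is held clear and raised at (279,233), and the bowl is unmoved at (359,229). Handing in.

```bash
python3 -c "
from station import bot
print(bot.hand_in())"
```

```text
the job is handed in; nothing more can be done
None
```

The job is handed in at about 21 s of the 64 s allowed: the organiser rests about 2 mm from the mat's centre with the red bottle upright, and the wand is held raised and clear; the hand-in gave no verdict.

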